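# Roll a turned blank into the V-block

### The arm

A 6-joint arm with a two-finger parallel gripper is mounted at the origin on the work surface; the furniture and walls round the work are solid. World frame = base frame: x ahead of the robot, y to its left, z up, the work surface at z = 0. Lengths are in m, angles in rad, forces in N, time in s.
With the tool pointing down it reaches from about 0.3 to 0.875 m from the base axis. Payload 6.4 kg.
Tool frame: the origin (TCP) lies midway between the tips of the shut fingers; the grasp point (between the pads) lies 19 mm behind it; z points along the fingers, y is the line along which they close (so a half turn about z gives the same grasp; the last joint's range is limited). The gripper opens to 85 mm and grips with 20 to 120 N. Pads are 22 mm wide; open, the fingers measure 114 mm over their backs; the gripper's body (76 mm by 85 mm) begins 54 mm behind the grasp point. The pads swing forward as they close: fully open they stand 13 mm farther back than shut.
Start: joints at [-1.348, 0.181, 1.607, -0, 1.354, -0.206], TCP at [0.239, -0.523, 0.231] pointing down, gripper open.
Joint ranges: [-2.99, 2.99], [-0.89, 2.07], [0.3, 2.58], [-1.14, 4.28], [0, 2.63], [-3.12, 3.12]. Speed limits (rad/s): [2.57, 2.57, 3.01, 3.14, 3.14, 3.14].

### API

Orientations are given as a unit quaternion [w, x, y, z].
In Python, from bench import sensors, vision, ctrl gives the robot as it stands.
- The arm moves only by the tool carry_out, never from a script. Its argument "deltas" is text: rows parted by semicolons, each of 7 numbers parted by spaces: the shift along the tool's x, y, z in mm, then the turn, a rotation vector about the tool's x, y, z in rad, then the closure, from 0 (fully open) to 1 (shut). In form: tx ty tz ax ay az claw; .... A call has 1 to 12 rows; each row is the pose to reach, as a shift and turn from the pose commanded when the call began, along the tool's axes at that moment; what a row does not reach only later rows make up. A row lasts 1/8 s, in which the tool goes at most 62.5 mm and 10.7 degrees, less where a joint would pass 70% of its speed; a pose out of reach is approached as far as the arm can. A call with a gripper value outside its range is refused whole. The fingers move at their own pace and stop on an object; the grip force is fixed at half the most. Time passes only in rows, so rows that repeat a pose let the fingers close. It gives the time, the measured TCP pose, the force, the opening and the grip force at its end, in the units of the state.
- sensors.get_obs(): the state, without advancing time (a new reading comes with each control period).
- vision.camera(name): name is "side" or "top" or "wrist"; returns the picture (480x640x3 uint8, blue, green, red); there is no depth.
- vision.camera_model(name): a dict with "K" (3x3 intrinsics, pixels), "extrinsics" (4x4, takes a point from world to camera coordinates); the wrist camera has in their place "hand_eye" (4x4, takes a point from camera to tool coordinates, whose origin is the TCP and whose axes are the flange's). Camera axes: x right, y down, z forward; pixel columns grow to the right and rows downward; lengths in m; the calibration is good to about 2 mm. A picture is of the moment at which its call begins: read the wrist's pose just before it. camera_model takes no time and is no camera call.
- ctrl.hand_in(): hands the job in; it is judged then, once.
The state is a dict: "time_s": time; "q": joint angles; "dq": joint speeds; "joint_efforts": joint torques, N m; "eef_pos": TCP position; "eef_rot": TCP orientation; "wrist_force": force on the tool from outside, world axes, zero at the start; "torque": the same for the moment, N m; "opening": opening from 0.0 (shut) to 1.0 (fully open); "grasp_force": force on a finger pad.
Only numpy, scipy, OpenCV 4.12 (cv2) and the standard library are available. Lean on these libraries where they do the work, as an engineer would, in place of code of your own. Each camera call takes 0.05 s, during which the arm holds its last target. There are 200 camera calls.

### The job

Without picking it up, push the round wooden bar by its side so that it rolls up the ramp and settles in the groove of the V-block, and push its end along the groove until the bar's other end is against the steel stop plate. Leave the bar lying there at rest, and leave the off-cut, the aluminium tube and the spring clamp where they are.

Things in the scene. Friction and masses are not known exactly. Their poses are not given: they have to be found in the camera images.
- bar_center (a point): Centre of the loose round bar, a plain pale wooden cylinder 40 mm in diameter and 190 mm long, 0.13 to 0.25 kg, lying on the bench on the ramp side of the V-block. On its axis, 20 mm above the bench at the start. The point's y axis runs along the bar towards the stop plate's side; x and z turn as the bar rolls. At first it is up to 0.15 rad out of parallel with the groove.
- bar_stop_end (a point): Centre of the bar's end face on the stop plate's side, on the axis, 95 mm from the bar's centre.
- bar_free_end (a point): Centre of the bar's other end face, on the axis, 95 mm from the bar's centre; this is the end to push on.
- v_block: Wooden V-block, fixed to the bench, 160 mm long, with a ramp up to its groove. Origin on the bench, under the axis of a seated bar, half-way along the groove; x points from the ramp side to the back (the way the bar rolls in), y along the groove to the stop plate, z up. The block reaches from x -115 to +50 mm and y -80 to +80 mm, the stop plate beyond to y +88 mm.
- v_seat (a point): Where the axis of a seated bar passes, 27.5 mm above the block's origin; axes as the block's. Profile, in the block's x and z: the ramp rises from the bench at x -115 mm (7.5 degrees) to a crest 12.5 mm high at x -19 to -15 mm, then falls at 25 degrees to 1.5 mm at x +8 mm; the back face rises at 60 degrees to 50 mm high at x +38 mm. The bar's axis is 32.5 mm high over the crest.
- stop_face (a point): Point on the face of the steel stop plate where the centre of the bar's end comes to lie: block x 0, y +80 mm, z 27.5 mm; axes as the block's. The plate is 8 mm thick, 56 mm high, from block x -33 to +51 mm. At the start the bar lies about 15 to 55 mm short of its face along y. A bar home against it sticks out 30 mm at the groove's other, open end.
- offcut: Loose wooden off-cut, 50 x 50 x 30 mm high, origin at the centre of its underside; a bystander.
- tube: Loose thin aluminium tube, 16 mm in diameter, 200 mm long along its y, lying on the bench; origin at the centre of its underside; a bystander.
- clamp: Loose black spring clamp lying flat, 55 x 120 x 20 mm high (long along y), origin at the centre of its underside; a bystander.
- bar: The same loose round bar; origin at its centre, axes as bar_center. It rolls easily when its side is pushed, may roll on a little by itself, and drops into the groove once past the crest; sliding it along the groove takes about 1 to 4 N.
Things that resemble listed ones, but are neither listed nor needed, are in the scene too. There is more than one size of the bar; the one meant has the size given above.

How it is judged:
By the outcome, as a careful person would: the job done as asked, in the order asked, and still so for the second after the job is handed in, with the robot touching nothing.
It also fails if it takes over 51 s, if anything falls off the work surface, if the arm or the gripper's body presses on something with over 40 N, if the wrist force passes 120 N, or if a joint passes its speed limit or range.

## Working session

There is one attempt and no reset: what is moved stays moved. The work goes in short steps, Python scripts to look and compute and a tool call to move; the robot and the scene stay as the last step left them, time stands still between calls to the robot, and variables do not carry over. Pictures are saved under pics/ and viewed, at most 10 in all, crops included, and the job is handed in when it is done.

Besides the shell and the picture viewer there is one more tool, called by a JSON object that holds its "name" and its "arguments", one argument or row to a line. carry_out: Moves the arm, as the interface text tells. Its arguments: {"type":"object","properties":{"deltas":{"type":"string"}},"required":["deltas"]}

```bash
mkdir -p pics; python3 - <<'E'
from bench import sensors, vision
import cv2, numpy as np
o=sensors.get_obs();print(o)
for n in("top","side"):
    cv2.imwrite(f"pics/{n}0.png",vision.camera(n))
    m=vision.camera_model(n);print(n,m["K"],m["extrinsics"])
print(vision.camera_model("wrist"))
E
```

```text
{'time_s': 0.0, 'q': array([-1.34829797e+00,  1.81556951e-01,  1.60802226e+00, -8.60850014e-06,
        1.35379692e+00, -2.06289747e-01]), 'dq': array([ 1.36685431e-03, -4.87600656e-04, -1.62378423e-05, -5.07383986e-04,
       -3.02084948e-05,  1.25187928e-03]), 'joint_efforts': array([ 4.41335415e-04, -4.44876730e+01, -3.51335192e+01, -3.51526651e-04,
        9.03596054e-03, -1.33927762e-05]), 'eef_pos': array([ 0.23895953, -0.52237815,  0.23036832]), 'eef_rot': array([-8.91673490e-04,  9.77104906e-01,  2.12756216e-01, -1.14291672e-05]), 'wrist_force': array([-0.11974275,  0.02767859,  0.09434533]), 'torque': array([-0.01042894, -0.04167414, -0.01119097]), 'grasp_force': 0.0, 'opening': 0.9957147670481098}
top [[498.36070994   0.         313.21048676]
 [  0.         498.36070994 242.47929973]
 [  0.           0.           1.        ]] [[-0.00584269 -0.99997925  0.00271243  0.04579718]
 [-0.99193949  0.00545232 -0.12659514  0.44374703]
 [ 0.12657772 -0.00343023 -0.99195076  1.47261529]
 [ 0.          0.          0.          1.        ]]
side [[572.19965768   0.         328.70088017]
 [  0.         572.19965768 243.53783199]
 [  0.           0.           1.        ]] [[-0.85614302 -0.51669843  0.00646978  0.44111602]
 [-0.22874704  0.36773597 -0.90135733  0.12377281]
 [ 0.46335075 -0.77317074 -0.43302783  1.34572561]
 [ 0.          0.          0.          1.        ]]
{'K': array([[348.92472081,   0.        , 314.03823325],
       [  0.        , 348.92472081, 240.5217051 ],
       [  0.        ,   0.        ,   1.        ]]), 'hand_eye': array([[ 4.04095179e-05, -9.49769840e-01, -3.12949277e-01,
         7.91639039e-02],
       [ 9.99999773e-01, -1.72226452e-04,  6.51814889e-04,
         1.34716926e-03],
       [-6.72972266e-04, -3.12949233e-01,  9.49769617e-01,
        -1.42573404e-01],
       [ 0.00000000e+00,  0.00000000e+00,  0.00000000e+00,
         1.00000000e+00]])}
```

View pics/top0.png

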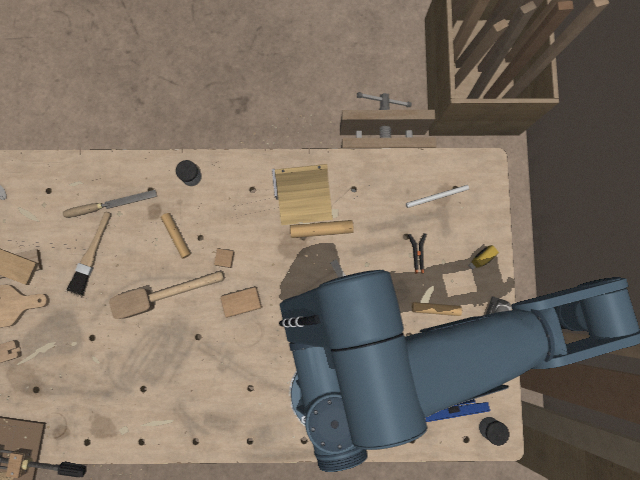

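View pics/side0.png

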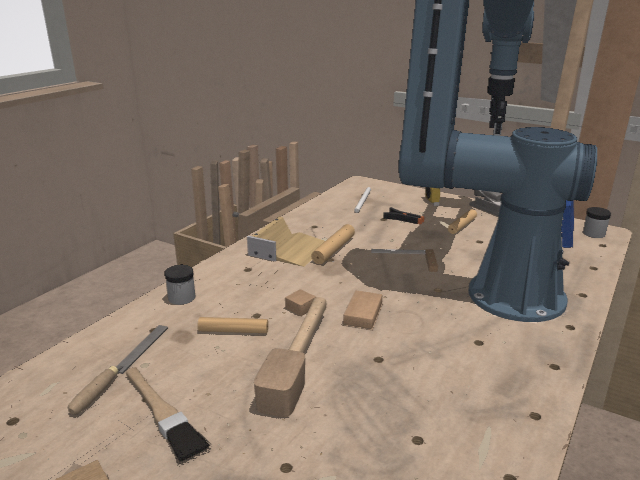

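The top picture shows the V-block at px (303,195), with the stop plate on its left (275,183) and the ramp edge towards the robot. There are two pale bars. The one at (322,228) is about 63 px ≈ 190 mm long and lies on the ramp side. The one at (175,235) is about 48 px ≈ 145 mm. The first fits the description, so I'll confirm it in a crop and measure.

```bash
cat >h.py <<'E'
from bench import sensors, vision
import cv2, numpy as np
from scipy.spatial.transform import Rotation as R
def ray(n,uv):
    m=vision.camera_model(n);K=m["K"]
    d=np.linalg.inv(K)@[uv[0],uv[1],1.]
    if n=="wrist":
        o=sensors.get_obs();q=o["eef_rot"];Rw=R.from_quat([q[1],q[2],q[3],q[0]]).as_matrix()
        H=m["hand_eye"];return o["eef_pos"]+Rw@H[:3,3],Rw@H[:3,:3]@d
    E=m["extrinsics"];return -E[:3,:3].T@E[:3,3],E[:3,:3].T@d
def onz(n,uv,z):
    c,d=ray(n,uv);return c+d*(z-c[2])/d[2]
def proj(n,p):
    m=vision.camera_model(n);q=m["K"]@(m["extrinsics"]@np.append(p,1))[:3];return q[:2]/q[2]
E
python3 - <<'E'
from h import *
a=cv2.imread("pics/top0.png")[150:250,260:370];b=cv2.imread("pics/side0.png")[200:280,230:370]
A=cv2.resize(a,None,fx=5,fy=5,interpolation=2);B=cv2.resize(b,None,fx=3,fy=3)[:,:]
c=np.zeros((500,800,3),np.uint8);c[:,:550]=A;c[:240,550:]=B[:240,:250]
cv2.imwrite("pics/crop0.png",c)
for u,z in [((291,231),.02),((353,226),.02),((163,214),.02),((186,255),.02)]: print(onz("top",u,z))
E
```

```text
[0.48054677 0.11048602 0.02      ]
[ 0.49489792 -0.07805537  0.02      ]
[0.53504926 0.50051133 0.02      ]
[0.40907813 0.42714603 0.02      ]
```

View pics/crop0.png

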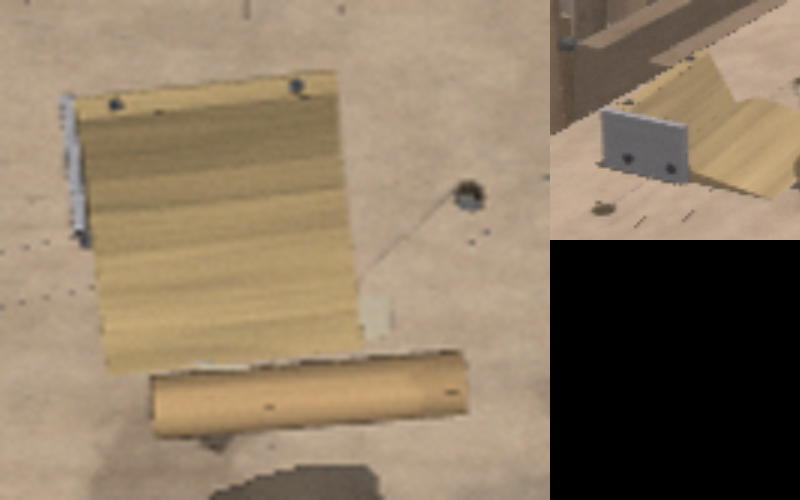

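The crop confirms the 190 mm bar, with end centres at about (290.7,231.4) and (353,226.2) and the block's ramp toe right in front of it. The decoy measures about 145 mm. Next I'll work out the block frame.

```bash
python3 - <<'E'
from h import *
f=lambda x,y:(x/5+260-.4,y/5+150-.4)
tl=onz("top",f(106,373),0);tr=onz("top",f(362,346),0);bl=onz("top",f(78,97),.05);br=onz("top",f(337,70),.05)
print(tl,tr,bl,br,np.linalg.norm(tl-tr),np.linalg.norm(bl-br),np.linalg.norm((tl-bl)[:2]))
yv=((tl-tr)+(bl-br))[:2];yv/=np.linalg.norm(yv);xv=np.array([yv[1],-yv[0]])
O=np.mean([(tl+tr)[:2]/2+.115*xv,(bl+br)[:2]/2-.05*xv],0);print("O",O,"yaw",np.arctan2(xv[1],xv[0]), (tl+tr)[:2]/2+.115*xv,(bl+br)[:2]/2-.05*xv)
for u in [(153.5,407),(465,381)]:
    p=onz("top",f(*u),.022);d=p[:2]-O;print(p,"block",d@xv,d@yv)
o=sensors.get_obs();q=o["eef_rot"];Rw=R.from_quat([q[1],q[2],q[3],q[0]]).as_matrix();print(Rw)
# tube, clamp, offcut
for u in [(224,257),(418,252),(437,196)]:print(onz("top",u,.01))
E
```

```text
[0.50493553 0.14274504 0.        ] [ 0.52096926 -0.01525667  0.        ] [0.66579871 0.15696774 0.05      ] [6.81805187e-01 1.86781078e-04 5.00000000e-02] 0.15881316783453195 0.15759592992896193 0.16149070883312072
O [0.62571011 0.07445174] yaw 0.10143586223186254 [0.62736127 0.07538931] [0.62405896 0.07351416]
[0.48025564 0.11252545 0.022     ] block -0.1408513843860086 0.05260702164222455
[ 0.49519763 -0.07668096  0.022     ] block -0.1451456263777395 -0.13713988360623997
[[ 9.09459113e-01  4.15793218e-01 -3.48691968e-04]
 [ 4.15793241e-01 -9.09457883e-01  1.52977823e-03]
 [ 3.18950753e-04 -1.53625451e-03 -9.99998769e-01]]
[0.40337116 0.31425489 0.01      ]
[ 0.41536158 -0.27542057  0.01      ]
[ 0.58885273 -0.33975085  0.01      ]
```

{"name": "carry_out", "arguments": {
  "deltas": "40 -41 0 0 0 0.03 0; 80 -81 0 0 0 0.06 0; 120 -122 0 0 0 0.10 0; 159 -163 0 0 0 0.13 0; 199 -203 0 0 0 0.16 0; 238 -244 20 0 0 0.20 0; 278 -285 40 0 0 0.23 0; 318 -325 70 0 0 0.26 0; 357 -366 100 0 0 0.30 0; 397 -407 130 0 0 0.328 0; 397 -407 131 0 0 0.328 0; 397 -407 131 0 0 0.328 0"
}}

```text
time_s: 1.6
eef_pos: [0.4306, 0.0124, 0.1]
eef_rot: [0.0, 0.999, 0.051, -0.001]
wrist_force: [1.1, 0.2, 0.1]
opening: 0.998
grasp_force: 0.0
```

```bash
python3 - <<'E'
from h import *
o=sensors.get_obs();print(o["time_s"],o["eef_pos"],o["eef_rot"],o["opening"])
cv2.imwrite("pics/w1.png",vision.camera("wrist"))
E
```

```text
1.6 [0.43061709 0.01242038 0.1000233 ] [ 3.93194961e-05  9.98683840e-01  5.12862925e-02 -5.49447407e-04] 0.997630207554042
```

View pics/w1.png

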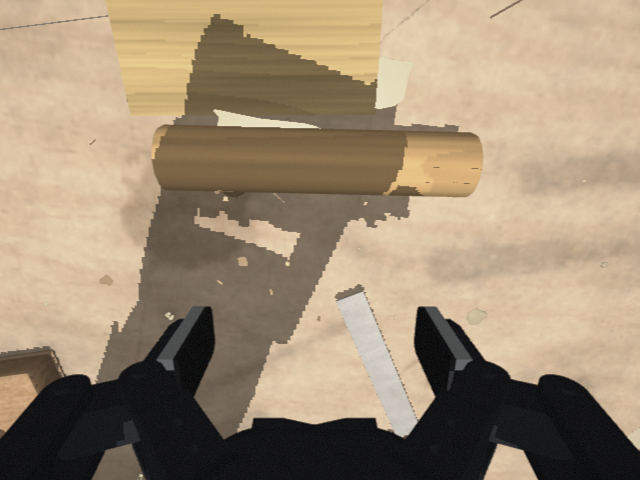

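The bar in the wrist view runs from (155,158) to (482,164), with the ramp toe above it. A flat silver strip runs from (350,290) to (410,430). I'll locate both.

```bash
python3 - <<'E'
from h import *
T=sensors.get_obs()["eef_pos"];yw=.1014;M=np.array([[np.cos(yw),np.sin(yw)],[-np.sin(yw),np.cos(yw)]]);O=np.array([.6257,.0745])
for n,u,z in [("strip far l",(337,300),0),("strip far r",(365,286),0),("strip near l",(400,437),0),("strip near r",(418,430),0),("toe l",(131,115),0),("bar L",(158,158),.02),("bar R",(478,165),.02),("bar near edge mid",(318,194),.015),("fingerL",(213,310),.113),("fingerR",(416,310),.113),("brown",(40,352),0)]:
    p=onz("wrist",u,z);print(n,p.round(4),"block",(M@(p[:2]-O)).round(4),"rel tcp",(M@(p[:2]-T[:2])).round(4))
s=onz("wrist",(337,300),0);print(proj("side",s),proj("side",onz("wrist",(400,437),0)))
a=cv2.imread("pics/side0.png")[215:295,330:450];cv2.imwrite("pics/s1.png",cv2.resize(a,None,fx=5,fy=5,interpolation=2))
E
```

```text
strip far l [ 0.3842 -0.0129  0.    ] block [-0.2491 -0.0626] rel tcp [-0.0491 -0.0197]
strip far r [ 0.3983 -0.0329  0.    ] block [-0.2371 -0.0838] rel tcp [-0.0371 -0.0409]
strip near l [ 0.2532 -0.0861  0.    ] block [-0.3868 -0.1221] rel tcp [-0.1868 -0.0792]
strip near r [ 0.2628 -0.1007  0.    ] block [-0.3788 -0.1376] rel tcp [-0.1788 -0.0947]
toe l [0.505  0.1379 0.    ] block [-0.1137  0.0752] rel tcp [0.0863 0.1181]
bar L [0.4816 0.1128 0.02  ] block [-0.1395  0.0527] rel tcp [0.0605 0.0956]
bar R [ 0.4975 -0.0872  0.02  ] block [-0.1439 -0.1478] rel tcp [ 0.0561 -0.105 ]
bar near edge mid [0.4682 0.0109 0.015 ] block [-0.1632 -0.0473] rel tcp [ 0.0368 -0.0045]
fingerL [0.433  0.0528 0.113 ] block [-0.1939 -0.0021] rel tcp [0.0061 0.0407]
fingerR [ 0.4415 -0.0321  0.113 ] block [-0.194  -0.0874] rel tcp [ 0.006  -0.0446]
brown [0.3127 0.2233 0.    ] block [-0.2963  0.1797] rel tcp [-0.0963  0.2226]
[373.04120252 255.14844935] [429.26119758 256.32202598]
```

View pics/s1.png

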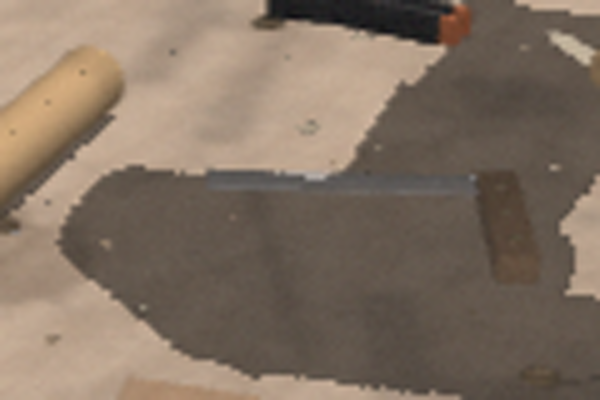

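{"name": "carry_out", "arguments": {
  "deltas": "0 0 25 0 0 0 0; 0 0 55 0 0 0 0; 0 0 80 0 0 0 0; 0 0 97 0 0 0 0; 0 0 97 0 0 0 0; 10 0 97 0 0 0 0; 18 0 97 0 0 0 0; 24 0 97 0 0 0 0; 30 0 97 0 0 0 0; 36 0 97 0 0 0 0; 43 0 97 0 0 0 0; 50 0 97 0 0 0 0"
}}

```text
time_s: 3.15
eef_pos: [0.4811, 0.0174, 0.0032]
eef_rot: [-0.0, 0.999, 0.05, -0.0]
wrist_force: [-0.1, 0.1, 0.8]
opening: 1.006
grasp_force: 0.1
```

{"name": "carry_out", "arguments": {
  "deltas": "8 0 -1 0 0 0 0; 16 0 -2 0 0 0 0; 24 0 -3 0 0 0 0; 32 0 -4 0 0 0 0; 40 0 -5 0 0 0 0; 48 0 -6 0 0 0 0; 56 0 -7 0 0 0 0; 64 0 -8 0 0 0 0; 72 0 -9 0 0 0 0; 80 0 -10 0 0 0 0; 80 0 -10 0 0 0 0; 80 0 -10 0 0 0 0"
}}

```text
time_s: 4.65
eef_pos: [0.5601, 0.0254, 0.0131]
eef_rot: [-0.0, 0.999, 0.05, -0.0]
wrist_force: [0.3, 0.1, -0.1]
opening: 1.001
grasp_force: 0.0
```

```bash
python3 - <<'E'
from h import *
o=sensors.get_obs();print(o["time_s"],o["eef_pos"],o["wrist_force"])
w=vision.camera("wrist");s=vision.camera("side")[190:310,230:390]
c=np.hstack([cv2.resize(w,(400,300)),cv2.resize(s,(400,300),interpolation=2)]);cv2.imwrite("pics/m2.png",c)
E
```

```text
4.65 [0.56007977 0.02538532 0.01314349] [ 0.27085256  0.13582332 -0.14159689]
```

View pics/m2.png

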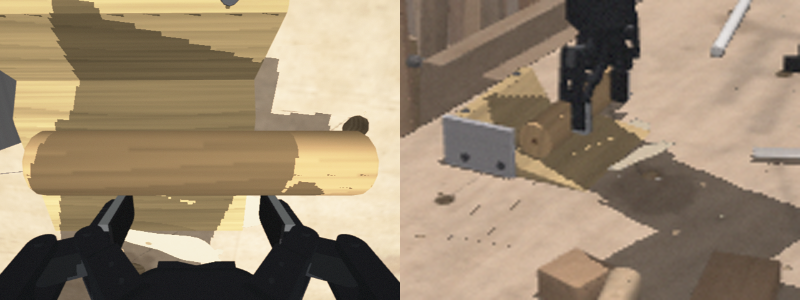

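The bar lies parallel against both fingers, just short of the crest. I'll keep pushing over it.

{"name": "carry_out", "arguments": {
  "deltas": "6 0 -1 0 0 0 0; 12 0 -2 0 0 0 0; 18 0 -3 0 0 0 0; 23 0 -3 0 0 0 0; 28 0 -3 0 0 0 0; 32 0 -3 0 0 0 0; 36 0 -3 0 0 0 0; 39 0 -3 0 0 0 0; 39 0 -3 0 0 0 0; 39 0 -3 0 0 0 0; 20 0 -20 0 0 0 0; 0 0 -50 0 0 0 0"
}}

```text
time_s: 6.25
eef_pos: [0.5585, 0.0254, 0.0625]
eef_rot: [-0.0, 0.999, 0.05, -0.001]
wrist_force: [0.5, 0.5, -0.3]
opening: 1.0
grasp_force: 0.0
```

```bash
python3 - <<'E'
from h import *
o=sensors.get_obs();print(o["time_s"],o["eef_pos"],o["wrist_force"])
w=vision.camera("wrist");s=vision.camera("side")[190:310,230:390]
c=np.hstack([cv2.resize(w,(400,300)),cv2.resize(s,(400,300),interpolation=2)]);cv2.imwrite("pics/m3.png",c)
yw=.1014;M=np.array([[np.cos(yw),np.sin(yw)],[-np.sin(yw),np.cos(yw)]]);print(M@(o["eef_pos"][:2]-[.6257,.0745]))
E
```

```text
6.25 [0.55854812 0.02544563 0.06251163] [ 0.45587097  0.49594386 -0.29223591]
[-0.07177254 -0.04200486]
```

View pics/m3.png

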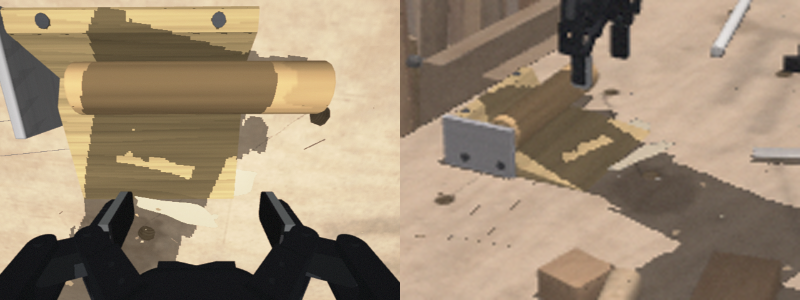

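The bar is seated in the groove in both views. In the wrist view its ends are at full-frame px (108,141) and (534,141). I'll measure the free end and move to it, raised first and with the fingers shut.

```bash
python3 - <<'E'
from h import *
T=sensors.get_obs()["eef_pos"];yw=.1014;M=np.array([[np.cos(yw),np.sin(yw)],[-np.sin(yw),np.cos(yw)]]);O=np.array([.6257,.0745])
for n,u,z in [("L",(108,141),.0275),("R",(534,141),.0275),("hole",(512,185),0)]:
    p=onz("wrist",u,z);print(n,p.round(4),"block",(M@(p[:2]-O)).round(4),"rel tcp",(M@(p[:2]-T[:2])).round(4))
E
```

```text
L [0.6226 0.133  0.0275] block [0.0028 0.0586] rel tcp [0.0725 0.101 ]
R [ 0.644  -0.0788  0.0275] block [ 0.0027 -0.1544] rel tcp [ 0.0724 -0.1119]
hole [ 0.6186 -0.0899  0.    ] block [-0.0237 -0.1629] rel tcp [ 0.046  -0.1204]
```

{"name": "carry_out", "arguments": {
  "deltas": "0 0 -20 0 0 0 0.2; 0 20 -40 0 0 0 0.4; 10 50 -50 0 0 0 0.6; 30 90 -50 0 0 0 0.8; 50 120 -50 0 0 0 1; 70 145 -50 0 0 0 1; 72 145 -50 0 0 0 1; 72 145 -50 0 0 0 1"
}}

```text
time_s: 7.35
eef_pos: [0.6459, -0.1111, 0.1123]
eef_rot: [-0.0, 0.999, 0.05, -0.001]
wrist_force: [-0.2, -0.3, 0.3]
opening: -0.002
grasp_force: 0.0
```

{"name": "carry_out", "arguments": {
  "deltas": "0 0 40 0 0 0 1; 0 0 80 0 0 0 1; 0 0 100 0 0 0 1; 0 0 100 0 0 0 1; 0 -8 100 0 0 0 1; 0 -16 100 0 0 0 1; 0 -23 100 0 0 0 1; 0 -29 100 0 0 0 1; 0 -34 100 0 0 0 1; 0 -39 100 0 0 0 1; 0 -44 100 0 0 0 1; 0 -48 100 0 0 0 1"
}}

```text
time_s: 8.85
eef_pos: [0.6418, -0.064, 0.0135]
eef_rot: [0.0, 0.999, 0.05, 0.0]
wrist_force: [-0.2, -2.7, 1.5]
opening: 0.002
grasp_force: 1.3
```

```bash
python3 - <<'E'
from h import *
w=vision.camera("wrist");s=vision.camera("top")[150:250,260:393]
c=np.hstack([cv2.resize(w,(400,300)),cv2.resize(s,(400,300),interpolation=2)]);cv2.imwrite("pics/m4.png",c)
E
```

```text
(no output)
```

View pics/m4.png

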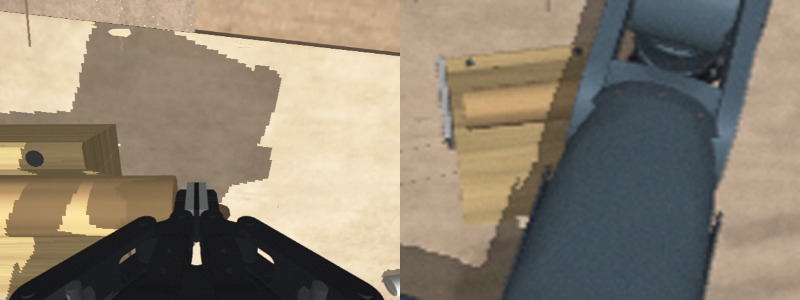

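The finger is on the free end and the bar is sliding at about 2.7 N. The top view shows roughly 10–15 mm still to go to the plate.

{"name": "carry_out", "arguments": {
  "deltas": "0 -2 0 0 0 0 1; 0 -4 0 0 0 0 1; 0 -6 0 0 0 0 1; 0 -8 0 0 0 0 1; 0 -9 0 0 0 0 1; 0 -10 0 0 0 0 1"
}}

```text
time_s: 9.7
eef_pos: [0.6407, -0.0539, 0.0133]
eef_rot: [0.0, 0.999, 0.05, 0.0]
wrist_force: [0.4, -3.0, 1.2]
opening: 0.001
grasp_force: 1.2
```

{"name": "carry_out", "arguments": {
  "deltas": "0 -1 0 0 0 0 1; 0 -2 0 0 0 0 1; 0 -2 0 0 0 0 1"
}}

```text
time_s: 10.07
eef_pos: [0.6404, -0.0518, 0.0133]
eef_rot: [-0.0, 0.999, 0.05, -0.0]
wrist_force: [1.6, -1.8, 0.9]
opening: -0.001
grasp_force: 0.9
```

{"name": "carry_out", "arguments": {
  "deltas": "0 -1 0 0 0 0 1; 0 -2 0 0 0 0 1; 0 -2 0 0 0 0 1"
}}

```text
time_s: 10.45
eef_pos: [0.6402, -0.0499, 0.0133]
eef_rot: [-0.0, 0.999, 0.05, -0.0]
wrist_force: [0.7, -2.5, 0.5]
opening: -0.001
grasp_force: 0.9
```

{"name": "carry_out", "arguments": {
  "deltas": "0 -1 0 0 0 0 1; 0 -2 0 0 0 0 1; 0 -2 0 0 0 0 1"
}}

```text
time_s: 10.82
eef_pos: [0.6402, -0.0496, 0.0134]
eef_rot: [0.001, 0.999, 0.05, 0.0]
wrist_force: [0.5, -8.2, 1.1]
opening: 0.002
grasp_force: 4.1
```

{"name": "carry_out", "arguments": {
  "deltas": "0 -1 0 0 0 0 1; 0 -2 0 0 0 0 1; 0 -2 0 0 0 0 1"
}}

```text
time_s: 11.2
eef_pos: [0.6404, -0.0496, 0.0136]
eef_rot: [0.002, 0.999, 0.05, 0.001]
wrist_force: [0.1, -14.7, -0.8]
opening: 0.0
grasp_force: 7.3
```

The force rose to 14.7 N with no further motion, so the bar is home against the plate. I'll back off, lift away and check.

{"name": "carry_out", "arguments": {
  "deltas": "0 2 0 0 0 0 1; 0 4 0 0 0 0 1; 0 7 0 0 0 0 1; 0 15 0 0 0 0 1; 0 30 0 0 0 0 1; 0 40 -30 0 0 0 1; 0 40 -80 0 0 0 1; 0 70 -120 0 0 0 1; -30 110 -120 0 0 0 1; -60 150 -120 0 0 0 1; -90 200 -120 0 0 0 1; -90 200 -120 0 0 0 1"
}}

```text
time_s: 12.7
eef_pos: [0.5686, -0.2588, 0.1336]
eef_rot: [0.001, 0.999, 0.047, 0.0]
wrist_force: [-0.4, -0.1, -0.1]
opening: 0.005
grasp_force: 0.0
```

```bash
python3 - <<'E'
from h import *
t=vision.camera("top");s=vision.camera("side")
c=np.hstack([cv2.resize(t[140:280,210:397],(400,300),interpolation=2),cv2.resize(s[190:310,230:390],(400,300),interpolation=2)])
c=np.vstack([c,cv2.resize(t[150:300,380:500],(400,300)) if 0 else np.hstack([cv2.resize(t,(400,300)),cv2.resize(s,(400,300))])])
cv2.imwrite("pics/m5.png",c)
print(sensors.get_obs()["eef_pos"])
E
```

```text
[ 0.57004095 -0.25524854  0.13334938]
```

View pics/m5.png

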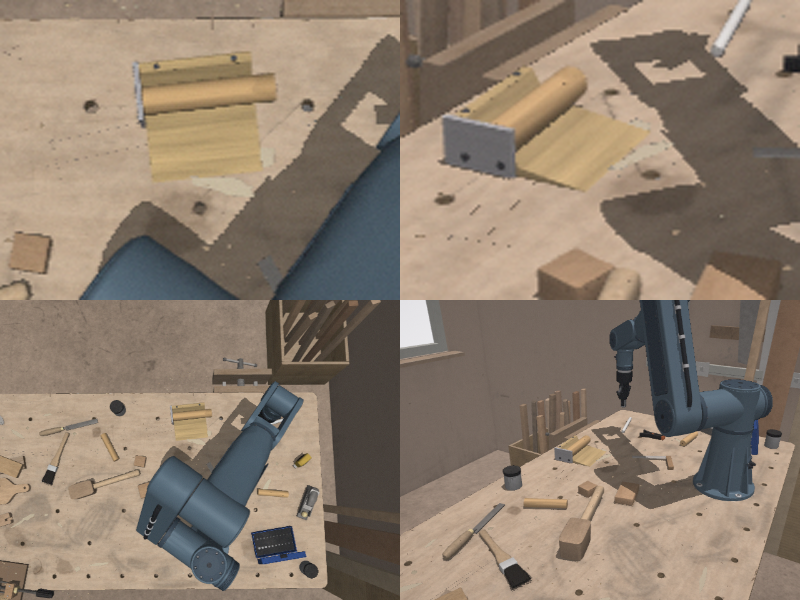

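The bar is in the groove with its end against the plate, and it sticks out about 30 mm at the open end. The bystanders haven't moved and the arm is clear, so I'm handing in.

```bash
python3 -c "
from bench import ctrl
print(ctrl.hand_in())"
```

```text
the job is handed in; nothing more can be done
None
```

The bar was rolled up the ramp into the groove and pushed end-on until it met the stop plate; it lies there at rest, the off-cut, tube and clamp were left alone, and the job was handed in at about 13 s.

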